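# Slide the shaker into the empty bay

## Robot

A 6-joint arm with a two-finger parallel gripper is mounted at the origin on a cart in front of the work surface, level with it; the furniture and walls round the work are solid. World frame = base frame: x ahead of the robot, y to its left, z up, the work surface at z = 0. Lengths are in m, angles in rad, forces in N, time in s.
With the tool pointing down it reaches from about 0.35 to 0.875 m from the base axis. Payload 15.5 kg.
Tool frame: the origin (TCP) lies midway between the tips of the shut fingers; the grasp point (between the pads) lies 19 mm behind it; z points along the fingers, y is the line along which they close (so a half turn about z gives the same grasp; the last joint's range is limited). The gripper opens to 85 mm and grips with 20 to 120 N. Pads are 22 mm wide; open, the fingers measure 114 mm over their backs; the gripper's body (76 mm by 85 mm) begins 54 mm behind the grasp point. The pads swing forward as they close: fully open they stand 13 mm farther back than shut.
Start: joints at [-1.224, 0.494, 1.345, -0, 1.302, -0.096], TCP at [0.268, -0.565, 0.205] pointing down, gripper open.
Joint ranges: [-2.91, 2.91], [-0.82, 2.16], [0.22, 2.67], [-1.22, 4.37], [0.12, 2.79], [-3.08, 3.08]. Speed limits (rad/s): [1.89, 1.89, 2.57, 3.01, 3.01, 3.01].

## Interface

Orientations are given as a 3x3 rotation matrix whose columns are the frame's x, y, z axes.
In Python, from bench import robot, capture, regions_of gives the robot as it stands. Calls block until the motion is done:
- robot.reach(position, orientation): joint-space move of the TCP to a pose.
- robot.movel(position, attitude=None, speed=0.15): straight line of the TCP; attitude=None keeps the orientation; speed is the mean speed in m/s.
- robot.move_joints(angles): joint-space move.
- robot.let_go() and robot.close_gripper(newtons=None): open the fingers fully, or close them until they stop; newtons is the grip in N (None keeps the last).
- robot.dwell(seconds).
- robot.ik(position, orientation): joint angles nearest the present ones, or None.
- capture(name): name is "scene" or "top" or "wrist"; returns a dict with "pixels" (384x512x3 uint8, blue, green, red), "fov_y" (degrees; the focal length in pixels is half the picture's height over the tangent of half this angle, whatever the lens; pixels are square), "cx", "cy" (the principal point, pixels), "camera_from_world" (4x4, takes a point from world to camera coordinates); the wrist camera has in their place "hand_eye" (4x4, takes a point from camera to tool coordinates, whose origin is the TCP and whose axes are the flange's). Camera axes: x right, y down, z forward; pixel columns grow to the right and rows downward; lengths in m; the calibration is good to about 2 mm. The wrist camera is an equidistant fisheye: a pixel r from the principal point sees the ray r / f radians off the axis. A picture is of the moment at which its call begins: read the wrist's pose just before it. There is no depth.
A pose or a line that the arm cannot do raises robot.Unreachable and nothing moves.
- robot.job_done(): hands the job in; it is judged then, once.
Trained networks look in a picture, given as the dict that the camera call returned (one of the last four; its "shot" number tells which), for a name from the list of things; names that differ only in an ending like _2 or _b are one class to them, and where a whole thing is asked for, a point or a joint stands for the part that bears it (a point fixed in the world has none). Each returns a list of dicts, best first, with "confidence" (0 to 1); they miss things now and then, are a little off and sometimes report something else, mostly with a low value. They report only what shows in the picture. A call takes as long as a camera call. They do not tell look-alikes from the thing itself.
- regions_of(name, picture): "region" (384x512 bool, what is visible of it) and "rect" ([left, top, width, height] in pixels, round what is visible of it).
Readings, each from a call of its own:
- robot.read_clock(): time.
- robot.read_qpos(): joint angles.
- robot.read_dq(): joint speeds.
- robot.read_tau(): joint torques, N m.
- robot.read_tcp_pos(): TCP position.
- robot.read_tool_rot(): TCP orientation.
- robot.read_force(): force on the tool from outside, world axes, zero at the start.
- robot.read_wrist_torque(): the same for the moment, N m.
- robot.read_gripper_width(): finger opening in m.
- robot.read_grip_force(): force on a finger pad.
Only numpy, scipy, OpenCV 4.12 (cv2) and the standard library are available. Lean on these libraries where they do the work, as an engineer would, in place of code of your own. Each camera call takes 0.05 s, during which the arm holds its last target. There are 200 camera calls.

## Task

The shaker's cap is loose, so it must not be lifted or tipped: with the fingertips, push the shaker low on its body so that it slides upright across the worktop into the empty bay of the low wooden rack, until it stands against the rail at the back of the bay. Leave the tin in the other bay, and everything else, where they are.

Things in the scene. Friction and masses are not known exactly. Their poses are not given: they have to be found in the camera images.
- shaker: The shaker to push: round, clear and white with a grey domed cap and a thin black foot, 44 mm in diameter at its widest (low on the body; foot 42 mm), 92 mm tall, 0.1 to 0.2 kg, standing loose in front of the rack. Origin: centre of its underside; z up. It may tip if pushed higher than about 28 mm above the worktop.
- rack: Low dark wooden rack, fixed: back rail and three dividers form two bays (one holds the large tin; one is empty, a flat cork inlay on its floor), open in front, floored by the worktop. 26 mm high, 188 wide, 64 deep. Origin: mid-width, worktop height; x points into the bays, y left along the rail. Rail's inner face at x = +20 mm; dividers 12 mm thick, 88 mm apart centre to centre, round front ends at x = -28; bays 76 wide.
- bay_left (a point): Point on the worktop on the centre line of the left bay (+y), where the centre of the shaker's underside is when it touches the back rail (22 mm in front of the rail). Axes as the rack's.
- bay_right (a point): The same point of the right bay (-y).
- tin_large: Round lidded grey tin, 68 mm in diameter, 60 mm tall, standing in one of the two bays; its front sticks out past the dividers by about 22 mm. Origin: centre of its underside.
- tin_small: Bystander: round lidded grey tin, 60 mm in diameter, 52 mm tall, standing left of the rack. Origin: centre of its underside.
- spice_jar: Bystander: spice jar with a green and white label and a black cap, 45 mm in diameter, 105 mm tall, left of the rack. Origin: centre of its underside.
- espresso_cup: Bystander: white espresso cup, 64 mm in diameter, 87 mm with its handle, 50 mm tall, on the left. Origin: centre of its underside.
- brush: Bystander: wooden grinder brush lying on the right, 138 x 39 x 18 mm. Origin: centre of its underside.
Mind the look-alikes: they are no part of the job. Leave any pink or purple look-alike of the shaker alone.

How it is judged:
By the outcome, as a careful person would: the job done as asked, in the order asked, and still so for the second after the job is handed in, with the robot touching nothing.
It also fails if it takes over 61 s, if anything falls off the work surface, if the arm or the gripper's body presses on something with over 40 N, if the wrist force passes 120 N, or if a joint passes its speed limit or range.

## Working session

There is one attempt and no reset: what is moved stays moved. The work goes in short steps, each a Python script; the robot and the scene stay as the last script left them, time stands still between calls to the robot, and variables do not carry over. Pictures are saved under pics/ and viewed, at most 11 in all, crops included, and the job is handed in when it is done.

```bash
mkdir -p pics; cat > h.py <<'E'
import numpy as np, cv2
from bench import robot, capture, regions_of
def ray(p,u,v):
    f=192/np.tan(np.radians(p["fov_y"])/2); T=np.array(p["camera_from_world"]); R=T[:3,:3]; 
    return -R.T@T[:3,3], R.T@np.array([(u-p["cx"])/f,(v-p["cy"])/f,1])
def onz(p,u,v,z=0.):
    c,d=ray(p,u,v); return c+d*(z-c[2])/d[2]
def proj(p,X):
    f=192/np.tan(np.radians(p["fov_y"])/2); T=np.array(p["camera_from_world"]); q=T[:3,:3]@X+T[:3,3]
    return q[:2]/q[2]*f+[p["cx"],p["cy"]]
E
python3 - <<'E'
from h import *
out=[]
for n in("scene","top"):
    p=capture(n); cv2.imwrite(f"pics/{n}0.png",p["pixels"]); out.append(p["pixels"])
    print(n,p["fov_y"],p["cx"],p["cy"],ray(p,p["cx"],p["cy"]))
    for k in("shaker","rack","tin_large","tin_small","spice_jar","espresso_cup","brush"):
        for r in regions_of(k,p):
            l,t,w,h=r["rect"]; print(k,r["rect"],round(r["confidence"],2),onz(p,l+w/2,t+h/2).round(3))
print(robot.read_clock())
E
```

```text
scene 51.060603168001 264.1111561212065 190.9561312917279 (array([ 0.43402396, -0.55882581,  0.83476169]), array([ 0.06521206,  0.63042962, -0.77350235]))
shaker [245.0, 184.2, 21.3, 31.5] 0.86 [0.48  0.092 0.   ]
shaker [222.1, 208.7, 16.0, 31.4] 0.82 [0.41  0.019 0.   ]
shaker [247.1, 157.8, 15.1, 32.3] 0.78 [0.483 0.184 0.   ]
shaker [271.8, 143.0, 12.6, 29.9] 0.7 [0.555 0.241 0.   ]
rack [324.3, 172.5, 6.4, 21.0] 0.67 [0.68  0.138 0.   ]
tin_large [294.5, 169.9, 29.7, 29.7] 0.58 [0.629 0.135 0.   ]
tin_small [297.1, 127.8, 20.5, 29.0] 0.56 [0.649 0.3   0.   ]
spice_jar [276.8, 90.3, 17.2, 38.8] 0.88 [ 0.6    0.454 -0.   ]
espresso_cup [247.7, 123.4, 22.4, 26.2] 0.6 [0.506 0.334 0.   ]
brush [209.0, 270.4, 9.5, 56.2] 0.75 [ 0.369 -0.175  0.   ]
top 57.46899824132509 255.6448322457921 189.78435671340364 (array([0.39513008, 0.08566914, 0.94695736]), array([ 0.11370912,  0.02999174, -0.99306129]))
shaker [212.2, 167.5, 17.6, 16.3] 0.76 [0.543 0.209 0.   ]
shaker [293.4, 215.8, 18.1, 13.7] 0.7 [ 0.414 -0.011  0.   ]
shaker [232.5, 185.6, 17.0, 19.6] 0.63 [0.488 0.154 0.   ]
shaker [266.1, 190.2, 16.3, 18.5] 0.46 [0.477 0.064 0.   ]
rack [237.0, 124.6, 71.8, 25.5] 0.62 [0.649 0.066 0.   ]
tin_large [243.7, 126.9, 26.7, 35.2] 0.85 [0.629 0.11  0.   ]
tin_large [137.2, 149.2, 26.5, 23.0] 0.67 [0.587 0.406 0.   ]
tin_small [183.4, 126.8, 24.6, 27.1] 0.82 [0.643 0.281 0.   ]
spice_jar [136.8, 145.6, 26.6, 25.1] 0.97 [0.594 0.407 0.   ]
espresso_cup [170.6, 180.2, 33.7, 21.8] 0.82 [0.501 0.301 0.   ]
brush [346.3, 231.3, 45.5, 11.7] 0.95 [ 0.375 -0.186  0.   ]
0.8
```

View pics/scene0.png

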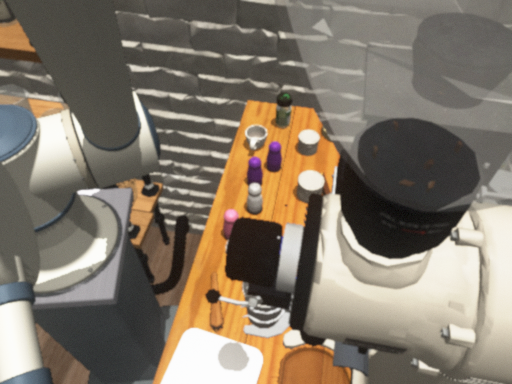

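View pics/top0.png

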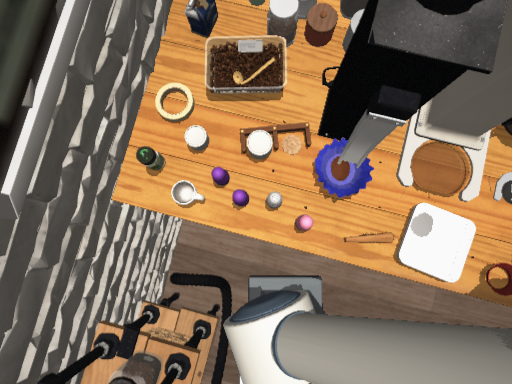

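Shaker candidates in the top view are purple at (220,176) and (240,198), pink at (304,222), and grey/white at (274,200). The last one (scene 255,198) fits the white body and grey cap. I'll confirm it in an enlarged crop, which also shows the rack.

```bash
python3 - <<'E'
import cv2
a=cv2.imread("pics/top0.png")[110:230,205:345]; b=cv2.imread("pics/scene0.png")[140:240,210:335]
a=cv2.resize(a,None,fx=5.7,fy=5,interpolation=cv2.INTER_CUBIC)if 0 else cv2.resize(a,(700,600),interpolation=cv2.INTER_CUBIC)
cv2.imwrite("pics/c1.png",a); cv2.imwrite("pics/c2.png",cv2.resize(b,(625,500),interpolation=cv2.INTER_CUBIC))
E
```

```text
(no output)
```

View pics/c1.png

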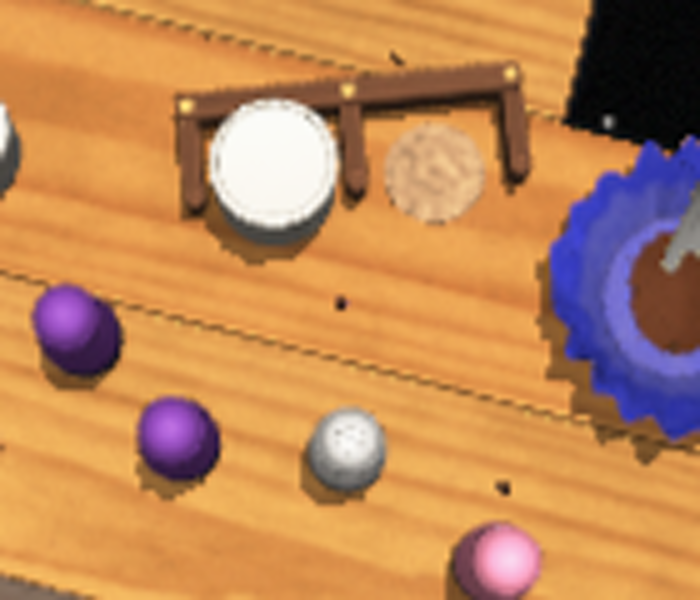

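View pics/c2.png

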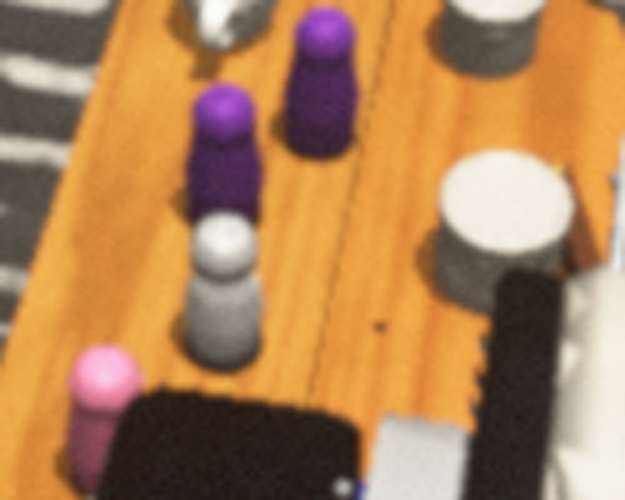

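The crops confirm it. The grey/white shaker is at crop (347,448), top px about (274,200). The rack's empty right bay, with the cork, is at crop (433,172), and the brass screws on the rail sit at crop (186,106), (348,91) and (511,74). I'll compute the positions and check that a tilted push, with the fingertips leading, can be reached.

```bash
cat >> h.py <<'E'
def plan(d,th):
    "tool leaning back by th, fingers leading along horizontal unit d, y across"
    s,c=np.sin(th),np.cos(th); d=np.array([d[0],d[1],0]); u=np.array([0,0,1.])
    z=s*d-c*u; x=c*d+s*u; R=np.c_[x,np.cross(z,x),z]
    return R
E
python3 - <<'E'
from h import *
p=capture("top"); q=capture("scene")
C=lambda x,y:(205+x/5-.4,110+y/5-.4)
C2=lambda x,y:(210+x/5-.4,140+y/5-.4)
S=[onz(p,*C(*a),.026) for a in((186,106),(348,91),(511,74))]
F=[onz(p,*C(*a),.026) for a in((194,213),(354,199),(517,183))]
for a,b in zip(S,F): print("screw",a.round(4),"tip",b.round(4),np.linalg.norm(a-b).round(4))
y=S[0]-S[2]; print("len",np.linalg.norm(y)); y/=np.linalg.norm(y); print("yaw",np.arctan2(-y[0],y[1]))
print("cork",onz(p,*C(435,172)))
print("inner rail", onz(p,*C(432,103),.0), onz(p,*C(432,98),.026))
print("shaker top: body sides",onz(p,*C(308,455),.02),onz(p,*C(386,455),.02),"near",onz(p,*C(346,491),.018),"cap",onz(p,*C(351,440),.08))
print("shaker scene: near foot",onz(q,*C2(222,369),.0),"sides",onz(q,*C2(184,320),.03),onz(q,*C2(264,320),.03),"cap",onz(q,*C2(224,246),.075))
print("blue left",onz(p,*C(550,270),.05),"purple",onz(p,*C(180,445),.05),"tin",onz(p,*C(274,163),.06))
print(robot.read_clock())
E
```

```text
screw [0.6614 0.1503 0.026 ] tip [0.6024 0.1459 0.026 ] 0.0592
screw [0.6685 0.0627 0.026 ] tip [0.6091 0.0601 0.026 ] 0.0595
screw [ 0.6768 -0.0251  0.026 ] tip [ 0.6168 -0.0271  0.026 ] 0.06
len 0.17604441353369318
yaw 0.08762570282209685
cork [0.62977311 0.01461951 0.        ]
inner rail [0.66882037 0.01565813 0.        ] [0.6640698  0.01753717 0.026     ]
shaker top: body sides [0.4721668  0.08576356 0.02      ] [0.4718881  0.04444316 0.02      ] near [0.45305105 0.06576866 0.018     ] cap [0.4745056  0.06436194 0.08      ]
shaker scene: near foot [ 4.72436432e-01  4.90868448e-02 -1.11022302e-16] sides [0.45395559 0.05902426 0.03      ] [0.49419914 0.05627509 0.03      ] cap [0.47486289 0.06882078 0.075     ]
blue left [ 0.56486212 -0.04016457  0.05      ] purple [0.47528361 0.15161526 0.05      ] tin [0.62065184 0.10220648 0.06      ]
0.9
```

```bash
python3 - <<'E'
from h import *
s=np.array([.4735,.066]); P1=np.array([.5757,.0163]); bay=np.array([.6459,.0164])
d=(P1-s)/np.linalg.norm(P1-s); d2=(bay-P1)/np.linalg.norm(bay-P1); th=np.radians(30)
R=plan(d,th); pre=s-.055*d
for n,X,M in(("hi",[*pre,.25],R),("pre",[*pre,.012],R),("end1",[*(P1-.031*d),.012],R),("end2",[*(bay-.031*d2),.012],plan(d2,th)),("way",[.25,-.36,.25],robot.read_tool_rot())):
    print(n,np.round(X,3),robot.ik(X,M))
print(robot.read_tool_rot())
try:
    robot.close_gripper(20); robot.movel([.25,-.36,.25],speed=.25)
    robot.reach([*pre,.25],R); robot.movel([*pre,.06],speed=.15)
except robot.Unreachable as e: print("unreach",e)
p=capture("top"); a=p["pixels"][100:250,190:350]; cv2.imwrite("pics/d1.png",cv2.resize(a,(640,600),interpolation=cv2.INTER_CUBIC))
q=capture("scene"); cv2.imwrite("pics/d2.png",q["pixels"])
w=capture("wrist"); cv2.imwrite("pics/d3.png",w["pixels"])
print(robot.read_clock(),robot.read_tcp_pos(),robot.read_force())
E
```

```text
hi [0.424 0.09  0.25 ] [ 0.38206549  0.04409034  2.03227947 -0.55691622  0.77684495  2.7515428 ]
pre [0.424 0.09  0.012] [ 0.38206549  0.67719255  2.33785869  4.1692064   0.44764747 -1.7885925 ]
end1 [0.548 0.03  0.012] None
end2 [0.615 0.016 0.012] None
way [ 0.25 -0.36  0.25] [-1.10019041e+00  1.78208975e-01  1.70988735e+00 -2.93109219e-05
  1.25348771e+00  2.78043211e-02]
[[ 9.03550887e-01  4.28480799e-01 -2.09100078e-05]
 [ 4.28480798e-01 -9.03550887e-01 -2.03135962e-05]
 [-2.75972420e-05  9.39483100e-06 -1.00000000e+00]]
unreach the arm cannot follow that straight line within its joint ranges
5.2167 [0.42416776 0.08973782 0.24998559] [-0.05339715  1.09526516 -0.04508164]
```

```bash
python3 - <<'E'
from h import *
s=np.array([.4735,.066]); P1=np.array([.5757,.0163]); bay=np.array([.6459,.0164])
u=lambda v:v/np.linalg.norm(v)
d=u(P1-s); d2=u(bay-P1)
Z=lambda a:np.array([[np.cos(a),-np.sin(a),0],[np.sin(a),np.cos(a),0],[0,0,1]])
for t in(10,15,20,25,30):
  for k in range(4):
    r=[]
    for c,dd,o in((s,d,.055),(P1,d,.031),(P1,d2,.05),(bay,d2,.031)):
      j=robot.ik([*(c-o*dd),.012],plan(dd,np.radians(t))@Z(k*np.pi/2)); r.append("None" if j is None else np.round(j,2).tolist())
    print(t,k,*r)
E
```

```text
10 0 [0.15, 0.55, 2.12, -0.3, 0.34, 2.46] [-0.0, 0.62, 1.86, -0.15, 0.52, 2.15] [-0.09, 0.6, 1.93, 0.04, 0.44, 1.44] [-0.08, 0.66, 1.71, 0.02, 0.59, 1.47]
10 1 [0.15, 0.55, 2.12, -0.3, 0.34, -2.26] [-0.0, 0.62, 1.86, -0.15, 0.52, -2.57] [-0.09, 0.6, 1.93, 0.04, 0.44, 3.01] [-0.08, 0.66, 1.71, 0.02, 0.59, 3.04]
10 2 [0.15, 0.55, 2.12, -0.3, 0.34, -0.68] [-0.0, 0.62, 1.86, -0.15, 0.52, -1.0] [-0.09, 0.6, 1.93, 0.04, 0.44, -1.7] [-0.08, 0.66, 1.71, 0.02, 0.59, -1.67]
10 3 [0.15, 0.55, 2.12, -0.3, 0.34, 0.89] [-0.0, 0.62, 1.86, -0.15, 0.52, 0.58] [-0.09, 0.6, 1.93, 0.04, 0.44, -0.13] [-0.08, 0.66, 1.71, 0.02, 0.59, -0.1]
15 0 [0.2, 0.56, 2.18, -0.7, 0.25, 2.89] [0.02, 0.61, 1.92, -0.32, 0.39, 2.33] [-0.1, 0.59, 2.01, 0.1, 0.28, 1.38] [-0.08, 0.65, 1.79, 0.05, 0.44, 1.44]
15 1 [0.2, 0.56, 2.18, -0.7, 0.25, -1.82] [0.02, 0.61, 1.92, -0.32, 0.39, -2.38] [-0.1, 0.59, 2.01, 0.1, 0.28, 2.95] [-0.08, 0.65, 1.79, 0.05, 0.44, 3.01]
15 2 [0.2, 0.56, 2.18, -0.7, 0.25, -0.25] [0.02, 0.61, 1.92, -0.32, 0.39, -0.81] [-0.1, 0.59, 2.01, 0.1, 0.28, -1.76] [-0.08, 0.65, 1.79, 0.05, 0.44, -1.7]
15 3 [0.2, 
[... 270 characters left out ...]
 0.28, -2.04] None [-0.09, 0.65, 1.87, 0.11, 0.28, 2.95]
20 2 None [0.06, 0.62, 1.99, -0.64, 0.28, -0.46] None [-0.09, 0.65, 1.87, 0.11, 0.28, -1.76]
20 3 None [0.06, 0.62, 1.99, -0.64, 0.28, 1.11] None [-0.09, 0.65, 1.87, 0.11, 0.28, -0.19]
25 0 None None None None
25 1 None None None None
25 2 None None None None
25 3 None None None None
30 0 [0.38, 0.68, 2.34, 4.17, 0.45, -1.79] None [-0.13, 0.66, 2.25, 2.92, 0.3, -1.47] None
30 1 [0.38, 0.68, 2.34, 4.17, 0.45, -0.22] None [-0.13, 0.66, 2.25, 2.92, 0.3, 0.1] None
30 2 [0.38, 0.68, 2.34, 4.17, 0.45, 1.35] None [-0.13, 0.66, 2.25, 2.92, 0.3, 1.67] None
30 3 [0.38, 0.68, 2.34, 4.17, 0.45, 2.92] None [-0.13, 0.66, 2.25, 2.92, 0.3, -3.04] None
```

View pics/d2.png

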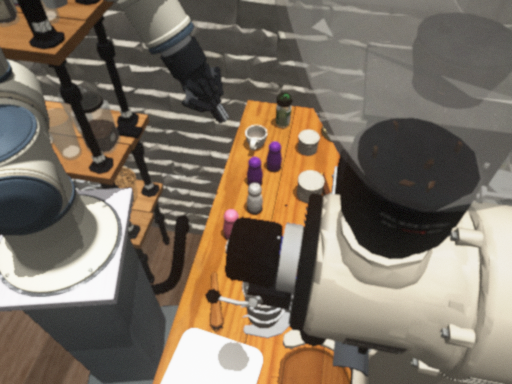

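```bash
python3 - <<'E'
from h import *
p=capture("top");q=capture("scene");w=capture("wrist")
def tri(a,b):
    c1,d1=ray(p,*a);c2,d2=ray(q,*b); t=np.linalg.lstsq(np.c_[d1,-d2],c2-c1,rcond=None)[0]
    A,B=c1+t[0]*d1,c2+t[1]*d2; return ((A+B)/2).round(3),np.linalg.norm(A-B).round(3)
for n,a,b in(("boxTL",(320,135),(232,220)),("boxBL",(320,135),(228,275)),("boxR",(370,142),(232,275)),("chute end",(345,162),(255,303)),("chute top",(400,100),(297,262)),("knob?",(345,162),(214,297))): print(n,*tri(a,b))
print(np.round(w["hand_eye"],3))
cv2.imwrite("pics/e.png",np.vstack([cv2.resize(p["pixels"][60:210,290:440],(560,560),interpolation=cv2.INTER_CUBIC)]))
E
```

```text
boxTL [ 0.508 -0.06   0.193] 0.191
boxBL [ 0.515 -0.099  0.078] 0.249
boxR [ 0.501 -0.174  0.169] 0.184
chute end [ 0.523 -0.153 -0.046] 0.13
chute top [ 0.593 -0.203  0.233] 0.134
knob? [ 0.469 -0.153  0.052] 0.208
[[ 0.    -0.962 -0.271  0.067]
 [ 1.     0.     0.    -0.001]
 [ 0.    -0.271  0.962 -0.169]
 [ 0.     0.     0.     1.   ]]
```

View pics/e.png

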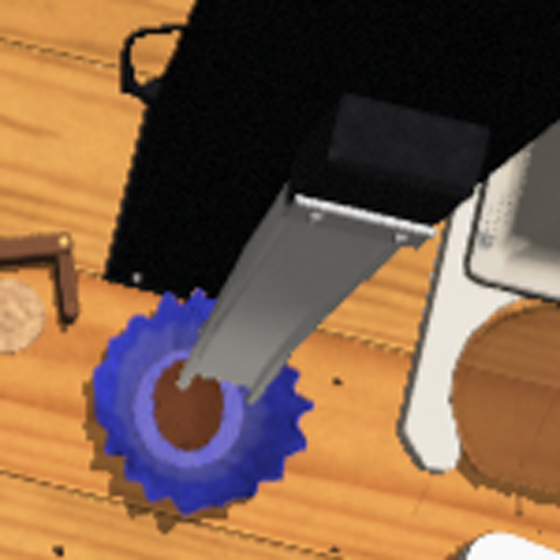

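```bash
python3 - <<'E'
from h import *
s=np.array([.4735,.066]); P1=np.array([.5757,.0163]); d=(P1-s)/np.linalg.norm(P1-s)
R=plan(d,np.radians(15)); pre=s-.055*d
robot.reach([*pre,.2],R); robot.movel([*pre,.014],speed=.12)
print(robot.read_clock(),robot.read_tcp_pos(),robot.read_force())
w=capture("wrist"); cv2.imwrite("pics/f0.png",w["pixels"])
robot.movel([*(s-.0326*d),.014],R,speed=.03); print(robot.read_force())
robot.movel([*(s-.0126*d),.014],R,speed=.04); print(robot.read_force())
robot.dwell(.2)
def big(n):
    p=capture(n); cv2.imwrite("pics/%s1.png"%n,p["pixels"]); return p["pixels"]
a=big("top")[110:230,205:345]; b=big("scene")[140:240,210:335]; w=capture("wrist")["pixels"]; cv2.imwrite("pics/w1.png",w)
m=np.zeros((600,800,3),np.uint8)
m[:300,:400]=cv2.resize(a,(400,300)); m[:300,400:]=cv2.resize(b,(400,300)); m[300:,:400]=cv2.resize(w,(400,300)); m[300:,400:]=cv2.resize(cv2.imread("pics/f0.png"),(400,300))
cv2.imwrite("pics/m1.png",m); print(robot.read_clock(),robot.read_tcp_pos(),robot.read_force())
E
```

```text
7.55 [0.42409264 0.09023643 0.01427021] [-0.07197664 -0.5177679  -0.68101835]
[-0.15973385  0.09227408  0.44312509]
[ 0.43181644  0.3665892  -0.0179521 ]
9.5 [0.46206857 0.07158276 0.0140039 ] [ 0.77156097 -0.44009952  0.6305691 ]
```

View pics/m1.png

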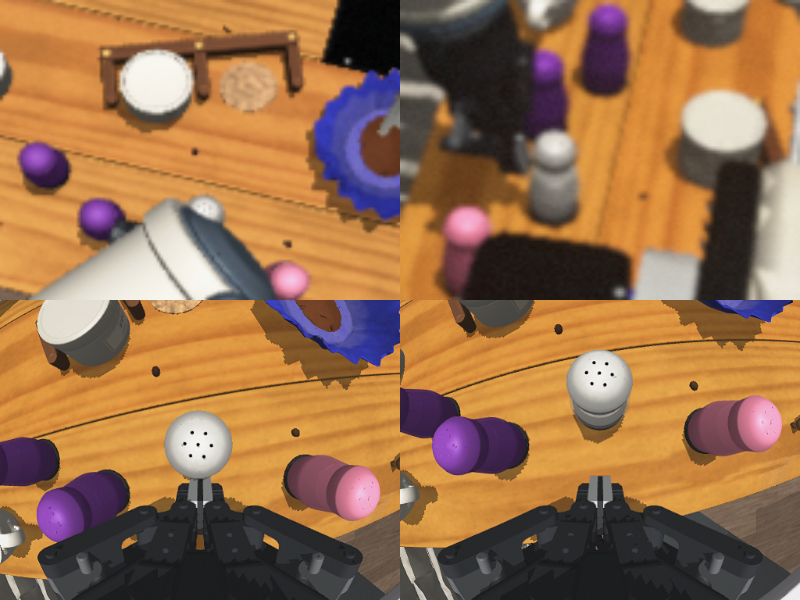

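The picture shows the shaker upright at the fingertips, cap at (198,445) in the lower-left wrist panel. Both look-alikes are clear of the gripper. I'll continue the first leg.

```bash
cat >> h.py <<'E'
def wproj(w,pos,R,X):
    "wrist fisheye pixel of world point X"
    H=np.array(w["hand_eye"]); c=H[:3,:3].T@(R.T@(np.asarray(X)-pos)-H[:3,3])
    f=192/np.tan(np.radians(w["fov_y"])/2); r=np.linalg.norm(c[:2]); a=np.arctan2(r,c[2])
    return c[:2]/r*a*f+[w["cx"],w["cy"]]
def cap(n):
    "shaker xy from wrist view: best region near the fingers, matched to cap top circle at z~.08"
    from scipy.optimize import least_squares
    pos,R=np.array(robot.read_tcp_pos()),np.array(robot.read_tool_rot()); w=capture("wrist"); cv2.imwrite(f"pics/{n}.png",w["pixels"])
    g=cv2.cvtColor(w["pixels"],cv2.COLOR_BGR2HSV)
    for r in regions_of("shaker",w):
        m=r["region"]; sat=np.median(g[...,1][m]); ys,xs=np.nonzero(m); print(r["rect"],round(r["confidence"],2),"sat",sat)
        if sat<60:
            l,t,wd,h=r["rect"]; uv=np.array([l+wd/2,t+wd/2])
            o=least_squares(lambda q:wproj(w,pos,R,[*q,.075])-uv,pos[:2]+.03*R[:2,0]); print("cap at",o.x.round(4),"offset in tool dir",(R[:2,:2].T@(o.x-pos[:2])).round(4))
E
python3 - <<'E'
from h import *
s=np.array([.4735,.066]); P1=np.array([.5757,.0163]); d=(P1-s)/np.linalg.norm(P1-s)
R=plan(d,np.radians(15)); cap("g0")
robot.movel([*(P1-.0326*d),.014],R,speed=.05); print(robot.read_force()); robot.dwell(.2)
cap("g1"); p=capture("top"); print(robot.read_clock(),robot.read_tcp_pos())
m=np.zeros((450,800,3),np.uint8); m[:300,:400]=cv2.resize(cv2.imread("pics/g1.png"),(400,300)); m[:300,400:]=cv2.resize(p["pixels"][110:215,205:345],(400,300)); cv2.imwrite("pics/m2.png",m[:300])
E
```

```text
[209.7, 142.1, 85.6, 86.3] 0.97 sat 12.0
cap at [0.4825 0.0646] offset in tool dir [ 0.0207 -0.0026]
[44.1, 215.8, 124.5, 93.5] 0.9 sat 142.0
[0.8, 173.9, 76.9, 67.1] 0.85 sat 136.0
[363.2, 200.9, 122.1, 83.8] 0.58 sat 102.0
[-0.14543464  0.48082084 -0.70098153]
[0.0, 291.7, 84.5, 92.3] 0.82 sat 140.0
[207.6, 142.9, 86.0, 87.5] 0.78 sat 10.0
cap at [0.5667 0.0245] offset in tool dir [ 0.0203 -0.0034]
11.975 [0.54632447 0.03060078 0.01400298]
```

View pics/m2.png

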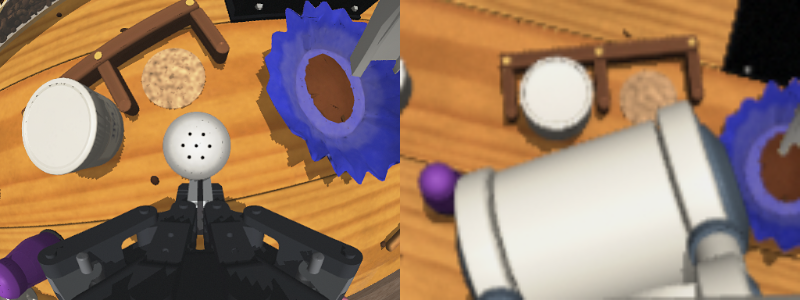

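The shaker is still upright, cap at (197,146) in the wrist panel, just in front of the cork bay and not touching anything. Next is the second leg into the bay, watching the force for rail contact.

```bash
python3 - <<'E'
from h import *
s=np.array([.4735,.066]); P1=np.array([.5757,.0163]); d=(P1-s)/np.linalg.norm(P1-s); bay=np.array([.6459,.0164])
c=np.array([.570,.0224]); d2=(bay-c)/np.linalg.norm(bay-c); R=plan(d2,np.radians(15)); t=np.array(robot.read_tcp_pos())[:2]
robot.movel([*(t-.03*d),.014],speed=.1)
robot.movel([*(c-.05*d2),.014],R,speed=.05)
cap("k0")
robot.movel([*(bay-.042*d2),.014],R,speed=.05); robot.dwell(.2); cap("k1")
print(robot.read_clock(),robot.read_tcp_pos())
f0=np.mean([robot.read_force() for _ in range(8)],0)
for o in np.arange(.040,.016,-.001):
    robot.movel([*(bay-o*d2),.014],R,speed=.02); robot.dwell(.1)
    F=np.mean([robot.read_force() for _ in range(8)],0)-f0; print(round(o,3),F.round(2))
    if F[:2]@d2<-2.5: break
cap("k2"); p=capture("top"); print(robot.read_clock(),robot.read_tcp_pos())
m=np.zeros((300,800,3),np.uint8); m[:,:400]=cv2.resize(cv2.imread("pics/k2.png"),(400,300)); m[:,400:]=cv2.resize(p["pixels"][110:215,205:345],(400,300)); cv2.imwrite("pics/m3.png",m)
E
```

```text
[212.0, 83.7, 84.5, 98.9] 0.89 sat 12.0
cap at [0.5667 0.0248] offset in tool dir [ 0.0445 -0.0023]
[3.1, 182.5, 50.2, 62.6] 0.86 sat 136.0
[2.7, 255.2, 112.0, 91.8] 0.6 sat 143.0
[217.9, 144.9, 82.8, 84.1] 0.76 sat 11.0
cap at [0.6254 0.0183] offset in tool dir [ 0.0207 -0.0003]
[1.3, 283.1, 62.4, 76.0] 0.75 sat 138.0
15.5833 [0.60398402 0.01970517 0.01400759]
0.04 [0.03 0.29 0.07]
0.039 [-0.06  0.98 -0.12]
0.038 [-0.9   1.3  -1.15]
0.037 [0.35 0.34 0.  ]
0.036 [-0.73  0.59 -0.25]
0.035 [0.47 1.   0.8 ]
0.034 [ 1.15 -0.69  0.1 ]
0.033 [-0.22  0.84  0.24]
0.032 [0.68 0.93 0.  ]
0.031 [0.09 0.17 0.24]
0.03 [1.01 0.96 0.08]
0.029 [-0.03  0.88 -1.33]
0.028 [-0.46 -0.36  0.05]
0.027 [-0.36  0.34  0.52]
0.026 [-0.41  0.71 -0.18]
0.025 [ 0.41  1.07 -0.63]
0.024 [ 0.89 -0.12  0.1 ]
0.023 [ 0.34  0.4  -0.6 ]
0.022 [-2.34  0.32  1.05]
0.021 [-6.46  0.85  6.17]
[217.2, 142.1, 88.6, 87.2] 0.73 sat 10.0
cap at [0.6456 0.0158] offset in tool dir [0.0208 0.0006]
[0.3, 305.4, 59.9, 78.6] 0.71 sat 139.0
22.7333 [0.62421162 0.01809032 0.01390778]
```

View pics/m3.png

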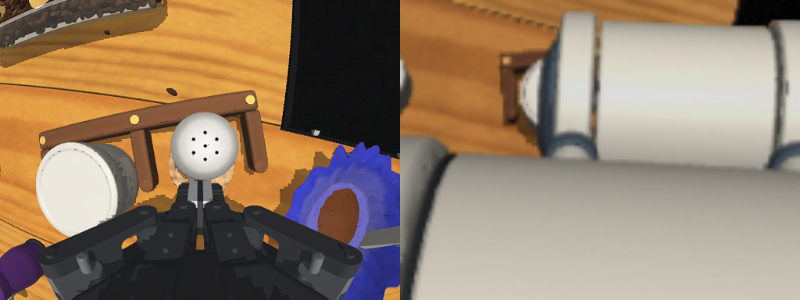

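The rail contact showed as a 6 N rise, and the cap is at the bay point. I'll back off, clear the arm and verify.

```bash
python3 - <<'E'
from h import *
t=np.array(robot.read_tcp_pos()); R=np.array(robot.read_tool_rot()); d=R[:2,0]/np.linalg.norm(R[:2,0])
robot.movel([*(t[:2]-.01*d),.014],speed=.03); robot.movel([*(t[:2]-.1*d),.02],speed=.12); 
robot.dwell(.2); cap("n0")
robot.movel([*(t[:2]-.16*d),.2],speed=.15)
robot.move_joints([-1.1,.178,1.71,0,1.2535,.028])
p=capture("top"); q=capture("scene")
m=np.zeros((600,800,3),np.uint8); m[:300,:400]=cv2.resize(cv2.imread("pics/n0.png"),(400,300)); m[300:,400:]=cv2.resize(q["pixels"][80:230,200:400],(400,300)); m[:300,400:]=cv2.resize(p["pixels"],(400,300)); m[300:,:400]=cv2.resize(p["pixels"][110:215,205:345],(400,300)); cv2.imwrite("pics/m4.png",m)
for k in("shaker","tin_large","tin_small","spice_jar","espresso_cup","brush"):
    for r in regions_of(k,p): print(k,r["rect"])
print(robot.read_clock())
E
```

```text
[9.2, 259.5, 111.6, 88.0] 0.81 sat 143.0
[1.4, 185.5, 53.4, 62.8] 0.74 sat 137.0
[226.2, 0.7, 68.2, 75.7] 0.65 sat 13.0
cap at [0.6163 0.0183] offset in tool dir [0.0884 0.0004]
[57.2, 15.0, 123.4, 122.8] 0.27 sat 16.0
cap at [0.6042 0.087 ] offset in tool dir [ 0.0714 -0.0672]
shaker [284.4, 120.1, 15.1, 26.6]
shaker [229.7, 187.6, 18.7, 19.5]
shaker [210.7, 165.8, 19.7, 14.7]
shaker [293.4, 214.4, 16.9, 18.6]
tin_large [245.0, 127.1, 29.0, 31.9]
tin_small [182.7, 127.6, 26.6, 26.1]
spice_jar [138.0, 148.8, 26.5, 23.1]
espresso_cup [171.0, 179.0, 30.3, 25.9]
espresso_cup [135.9, 146.6, 27.3, 23.7]
brush [344.5, 232.5, 48.2, 11.6]
27.8917
```

View pics/m4.png

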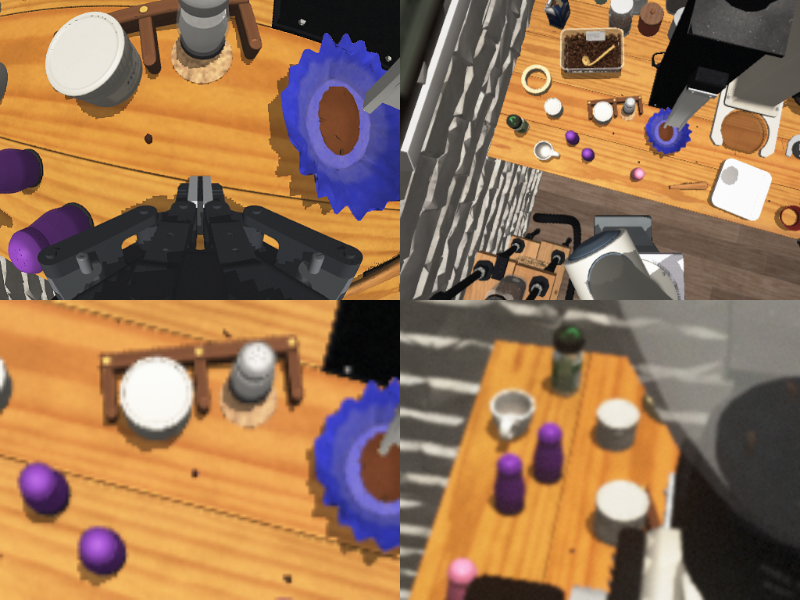

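```bash
python3 - <<'E'
from h import *
p=capture("top"); im=p["pixels"]; x0,y0=270,112; k=14
a=cv2.resize(im[y0:y0+42,x0:x0+50],None,fx=k,fy=k,interpolation=cv2.INTER_CUBIC)
B=np.array([.6459,.0164])
def circ(z,r,col):
    P=[((proj(p,[B[0]+r*np.cos(t),B[1]+r*np.sin(t),z])+.5-[x0,y0])*k).astype(int) for t in np.linspace(0,6.28,60)]
    cv2.polylines(a,[np.array(P)],True,col,1)
circ(.0,.021,(0,255,0)); circ(.018,.022,(255,0,0)); circ(.078,.017,(0,0,255))
cv2.imwrite("pics/z.png",a)
E
```

```text
(no output)
```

View pics/z.png

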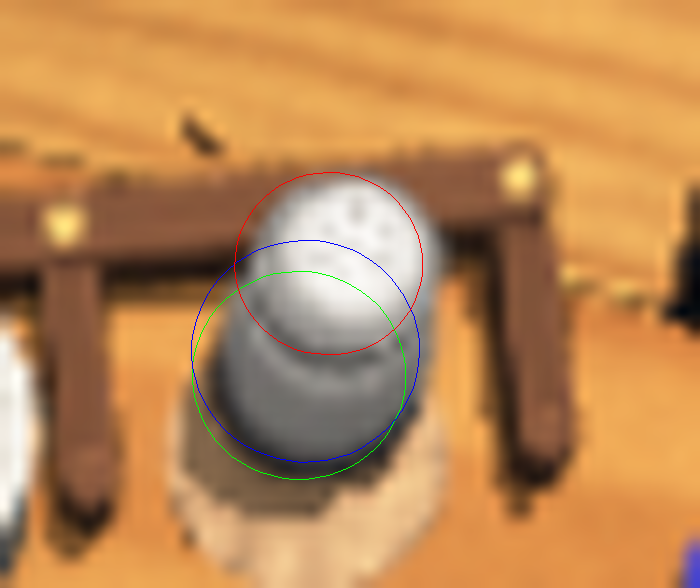

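The foot and body outlines match the bay point: the shaker is against the rail, upright, and about 4 mm right of centre. The bystanders haven't moved.

```bash
python3 -c "
from bench import robot
print(robot.job_done())"
```

```text
the job is handed in; nothing more can be done
None
```

The shaker was pushed upright into the empty right bay, stands against the back rail about 4 mm right of centre, nothing else appears to have moved, and the job is handed in after about 28 s of robot time.

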